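# Free a glued walnut drawer front: press the clamp's latch and slide its jaw back

### The arm

A 7-joint arm with a two-finger parallel gripper is mounted at the origin on the work surface. World frame = base frame: x ahead of the robot, y to its left, z up, the work surface at z = 0. Lengths are in mm, angles in rad, forces in N, time in s.
With the tool pointing down it reaches from about 400 to 875 mm from the base axis. Payload 4.4 kg.
Tool frame: the origin (TCP) lies at the very end of the fingers, on their centre line; the grasp point (between the pads) lies ctrl.grip_point_offset behind it (ctrl.grip_point_offset is the distance from the TCP to the grasp point, in mm); z points along the fingers, y is the line along which they close (so a half turn about z gives the same grasp; the last joint's range is limited). The gripper opens to 85 mm and grips with 20 to 120 N. Pads are 22 mm wide; open, the fingers measure 114 mm over their backs; the gripper's body (76 mm by 85 mm) begins 54 mm behind the grasp point. The pads swing forward as they close: fully open they stand 13 mm farther back than shut.
Start: joints at [-1.223, 0.628, 0.038, 1.517, -0.027, 0.996, -0.02], TCP at [261.338, 595.164, 231.313] pointing down, gripper open.
Joint ranges: [-3.06, 3.06], [-0.37, 2.12], [-1.25, 1.32], [0.18, 2.47], [-1.1, 4.24], [0.23, 1.98], [-2.94, 2.94]. Speed limits (rad/s): [2.57, 2.57, 3.14, 3.14, 3.14, 3.14, 3.14].

### API

Orientations are given as [roll, pitch, yaw] about the fixed x, y, z axes, in that order (R = Rz(yaw) Ry(pitch) Rx(roll)).
In Python, from cell import read_state, cams, ctrl, models gives the robot as it stands. The module is installed in compiled form; this text tells all that it offers.
- The arm moves only by the tool nudge_tcp, called after "Call:" by a JSON object that holds its "api" and its "payload", one argument or row to a line. Schema: {"type":"object","properties":{"moves":{"type":"object","properties":{"dx":{"type":"array","items":{"type":"number"},"minItems":1,"maxItems":12},"dy":{"type":"array","items":{"type":"number"},"minItems":1,"maxItems":12},"dz":{"type":"array","items":{"type":"number"},"minItems":1,"maxItems":12},"rx":{"type":"array","items":{"type":"number"},"minItems":1,"maxItems":12},"ry":{"type":"array","items":{"type":"number"},"minItems":1,"maxItems":12},"rz":{"type":"array","items":{"type":"number"},"minItems":1,"maxItems":12},"aperture":{"type":"array","items":{"type":"number"},"minItems":1,"maxItems":12}},"additionalProperties":false,"required":["dx","dy","dz","rx","ry","rz","aperture"]},"only":{"type":"string"},"quiet":{"type":"boolean"},"lines":{"type":"string"}},"required":["moves"],"additionalProperties":false}. moves is an object with one list for each field, all of the same length, 1 to 12, a row being the entries at one place: dx, dy, dz (the shift in shares of the most that a row can go, 1 being 50 mm), rx, ry, rz (a rotation vector in units of 0.25 rad), aperture (the finger opening in mm); each row shifts and turns the commanded pose from where the row before left it, along the tool's axes as they then stand; what a row does not reach is not made up. A row lasts 1/10 s, in which the tool goes at most 50 mm and 0.15 rad, less where a joint would pass 70% of its speed; a pose out of reach is approached as far as the arm can. The fingers move at their own pace and stop on an object; the grip force is fixed at half the most. Time passes only in rows, so rows that do not move let the fingers close. The tool returns the time, the measured TCP pose, the force, the opening and the grip force at its end. only (a regular expression) keeps the lines of the reply that match it, lines (a string "A,B") keeps lines A to B, and quiet returns only ok. Input that does not fit is refused with a message, and nothing moves.
- read_state(): the state, without advancing time (a new reading comes with each control period).
- cams.get_image(name): name is "scene" or "top" or "wrist"; returns (picture, depth): 480x640x3 uint8, blue, green, red; 480x640 float32, mm along the optical axis (not along the pixel's ray), 0 where there is no reading.
- cams.calibration(name): a dict with "fx", "fy", "cx", "cy" (pixels), "rvec" (rotation vector, rad) and "tvec" (3), from world to camera coordinates, as OpenCV has them; the wrist camera has in their place "hand_eye" (4x4, takes a point from camera to tool coordinates, whose origin is the TCP and whose axes are the flange's). Camera axes: x right, y down, z forward; pixel columns grow to the right and rows downward; lengths in mm; the calibration is good to about 2 mm. A picture is of the moment at which its call begins: read the wrist's pose just before it. calibration takes no time and is no camera call.
- ctrl.finish_job(): hands the job in; it is judged then, once.
Trained networks look in the newest picture that a camera, given by its name, has taken for a name from the list of things; names that differ only in an ending like _2 or _b are one class to them, and where a whole thing is asked for, a point or a joint stands for the part that bears it (a point fixed in the world has none). Each returns a list of dicts, best first, with "confidence" (0 to 1); they miss things now and then, are a little off and sometimes report something else, mostly with a low value. They report only what shows in the picture. A call takes as long as a camera call. They do not tell look-alikes from the thing itself.
- models.search_frame(thing, camera): "extent" ([left, top, right, bottom] in pixels, round what is visible of it).
- models.mark_of(thing, camera): "position" ([column, row] in pixels: a listed point, or the origin of a listed thing).
The state is a dict: "clock": time; "qpos": joint angles; "qd": joint speeds; "tau": joint torques, N m; "eef_pos": TCP position; "tool_rot": TCP orientation; "force": force on the tool from outside, world axes, zero at the start; "torque": the same for the moment, N m; "width": finger opening in mm; "gripper_force": force on a finger pad.
Only numpy, scipy, OpenCV 4.12 (cv2) and the standard library are available. Lean on these libraries where they do the work, as an engineer would, in place of code of your own. Each camera call takes 0.05 s, during which the arm holds its last target. There are 200 camera calls.

### The job

The glue in the walnut drawer front is dry and the clamp's screw has already been slackened. Press down the spring latch on the clamp's sliding jaw and, keeping it pressed, push the jaw back along the notched bar, away from the panel, all the way to its stop; then let the latch spring up again so that the jaw is locked there. Do not force the jaw against a closed latch, and leave the panel and the things lying around where they are.

Things in the scene. Friction and masses are not known exactly. Their poses are not given: they have to be found in the camera images.
- clamp: Aluminium bar clamp standing firmly on the counter (it does not move). Origin on the counter under the bar's centre line; x runs along the bar the way the jaw opens (away from the panel), z up. Bar 22 mm wide, notched top 50 mm high, from x = -315 to an end cap at 145 mm; screw head and T-handle, up to 102 mm high, at x = -390 to -248 mm. A pin across the bar at x = 80 mm is the jaw's stop.
- jaw (a joint): Sliding jaw's travel along clamp x, in m: 0 to 0.002 at the start, beside the panel; 0.1095 fully back against the stop. Slides with 3 N of friction when the latch is out; with the latch in a notch (12 mm apart) it has some 3 mm of play. Grows as it opens.
- jaw_face (a point): Middle of the sliding jaw's face towards the panel, 77 mm above the counter; axes as the clamp's. Dark cast jaw, 48 mm wide: its upright, 102 mm high, reaches 24 mm behind this face, its cheeks (69 mm high, with sloping ribs above) 70 mm behind it.
- latch (a joint): Latch lever's angle in rad: 0 sprung up (nose in a notch, jaw locked), 0.26 fully down (hard stop); from about 0.15 the jaw is free. It pivots on the jaw 55 mm to clamp -x of the tab's centre. It takes 4 N at first, 7 N fully down, and lowers the tab's centre by 14 mm while moving it 5 mm towards clamp +x. Let go over a tooth, it stays partly down, above 0.1.
- latch_tab (a point): Centre of the upper face of the latch's ribbed steel thumb tab, over the bar behind the jaw's upright; 44 mm along the bar, 34 mm across; 73 mm high when up. Tilted 0.17 rad when up (rear higher), 0.09 the other way when down. At its rear edge, 20 mm to clamp +x of this point, a 10 mm lip stands up, against which a fingertip can push. Moves with latch and jaw.
- panel: The glued-up walnut drawer front, 140 mm along the bar, 200 mm across, 20 mm thick, lying loose on two wooden bearers (top 51 mm above the counter) between the clamp's jaws, 1 to 3 mm from the sliding jaw. Origin at the centre of its underside.
- glue_bottle: Glue bottle, 52 mm across, 135 mm high, standing upright beside the bar. Origin at the centre of its underside.
- sanding_block: Cork sanding block, 85 x 50 x 28 mm, lying on the counter. Origin at the centre of its underside.
- cup_pull: Brass cup drawer pull lying on its back on the counter, 92 x 34 mm, 26 mm high. Origin near the centre of its underside.
- screwdriver: Screwdriver with black handle, 190 mm long, lying on the counter roughly along the bar. Origin near its middle, on the underside.
Not all that is in view belongs to the job. Of the things shaped like the panel, the walnut one is meant.

How it is judged (in metres and radians):
On the way, in this order (a step that is already met when the one before it is completed fails the run):
1. the latch is pressed down until its nose is out of the notch (value of joint latch above 0.15 rad), for 0.05 s.
2. the jaw has slid half of its way with the latch held down (value of joint jaw above 0.05 m and value of joint latch above 0.12 rad), for 0.05 s.
3. the jaw has reached its stop (within 7 mm) (value of joint jaw above 0.1025 m), for 0.1 s.
At the end, for the whole second after the job is handed in: The jaw stands within 7 mm of its stop with the latch sprung up again in the last notch (under 0.06 rad), the panel lies within 12 mm of where it lay, at rest, and the bottle (upright), sanding block, cup pull and screwdriver are within 25 mm of where they were (value of joint jaw above 0.1025 m and value of joint latch below 0.06 rad and distance of panel from where it was at the start of the episode below 0.012 m and linear speed of panel below 0.02 m/s and distance of each of glue_bottle, sanding_block, cup_pull, screwdriver from where it was at the start of the episode below 0.025 m and angle between glue_bottle's own z axis and vertical below 0.15 rad); the robot touches nothing.
It fails at once if the jaw is forced (over 60 N) while its latch is still in the notch (value of joint latch below 0.1 rad and contact force between any of the fingers, the arm and jaw above 60 N).
It fails at once if the panel is lifted or shoved (height (world z) of panel above 0.061 m or distance of panel from where it was at the start of the episode above 0.025 m).
It fails at once if a bystander is lifted or knocked away (distance of any of glue_bottle, sanding_block, cup_pull, screwdriver from where it was at the start of the episode above 0.04 m or height (world z) of any of sanding_block, cup_pull, glue_bottle above 0.015 m or height (world z) of screwdriver above 0.03 m).
It also fails if it takes over 38 s, if anything falls off the work surface, if the arm or the gripper's body presses on something with over 40 N, if the wrist force passes 120 N, or if a joint passes its speed limit or range.

## Working session

There is one attempt and no reset: what is moved stays moved. The work goes in short steps, Python scripts to look and compute and a tool call to move; the robot and the scene stay as the last step left them, time stands still between calls to the robot, and variables do not carry over. Pictures are saved under pics/ and viewed, at most 10 in all, crops included, and the job is handed in when it is done.

```bash
mkdir -p pics; cat > h.py <<'E'
import numpy as np,cv2
from scipy.spatial.transform import Rotation as R
from cell import read_state,cams,ctrl,models
def w(cam,px,depth):
    c=cams.calibration(cam);u,v=px;d=depth
    p=np.array([(u-c["cx"])/c["fx"]*d,(v-c["cy"])/c["fy"]*d,d])
    return R.from_rotvec(np.ravel(c["rvec"])).as_matrix().T@(p-np.ravel(c["tvec"]))
def wz(cam,px,z):
    a=w(cam,px,0);b=w(cam,px,1000);return a+(b-a)*(z-a[2])/(b[2]-a[2])
E
python3 - <<'E'
from h import *
s=read_state();print(s["clock"],s["eef_pos"],s["tool_rot"],s["width"],ctrl.grip_point_offset)
zs=dict(latch_tab=73,jaw_face=77,clamp=0,panel=51,glue_bottle=0,sanding_block=0,cup_pull=0,screwdriver=0)
for cam in("scene","top"):
    im,d=cams.get_image(cam);cv2.imwrite(f"pics/{cam}.png",im);np.save(cam,d)
    for n in zs:
        for m in models.mark_of(n,cam)[:3]:
            u,v=m["position"];dd=d[int(v)%480,int(u)%640]
            print(cam,n,np.round([u,v]),round(m["confidence"],2),wz(cam,(u,v),zs[n]).round(),w(cam,(u,v),dd).round())
E
```

```text
0.0 [261.07712286 594.57835084 230.37405617] [-3.13968431e+00  2.85317350e-05  2.72779824e+00] 85.64626577091978 18.700000000000003
scene latch_tab [373. 229.] 0.88 [555.  46.  73.] [552.  49.  71.]
scene jaw_face [334. 234.] 0.64 [518. -41.  77.] [514. -38.  74.]
scene clamp [375. 253.] 0.72 [551.  60.   0.] [561.  49.  10.]
scene panel [195. 246.] 0.78 [ 327. -286.   51.] [ 281. -264.   18.]
scene panel [206. 346.] 0.65 [ 623. -432.   51.] [ 591. -417.   19.]
scene panel [305. 248.] 0.56 [ 489. -101.   51.] [ 513. -119.   70.]
scene glue_bottle [352. 223.] 0.76 [416. 111.   0.] [442.  87.  21.]
scene sanding_block [398. 281.] 0.72 [664.  21.   0.] [688.  -7.  27.]
scene cup_pull [438. 268.] 0.61 [688. 127.   0.] [698. 114.  12.]
scene screwdriver [442. 302.] 0.78 [771.  38.   0.] [776.  31.   7.]
top latch_tab [248. 226.] 0.78 [541.  55.  73.] [541.  55.  73.]
top jaw_face [296. 240.] 0.64 [518. -41.  77.] [518. -41.  80.]
top clamp [251. 232.] 0.62 [545.  59.   0.] [531.  48.  69.]
top clamp [277. 183.] 0.56 [658.  14.   0.] [648.  11.  28.]
top panel [398. 385.] 0.95 [ 265. -246.   51.] [ 261. -252.   20.]
top panel [327. 261.] 0.86 [ 486. -102.   51.] [ 483. -102.   71.]
top panel [468. 240.] 0.64 [ 546. -378.   51.] [ 552. -389.   21.]
top glue_bottle [223. 292.] 0.68 [417. 105.   0.] [411.  86.  86.]
top sanding_block [280. 181.] 0.78 [661.   8.   0.] [652.   5.  29.]
top cup_pull [224. 169.] 0.83 [681. 131.   0.] [674. 126.  21.]
top screwdriver [266. 133.] 0.91 [772.  48.   0.] [763.  46.  18.]
```

View pics/scene.png

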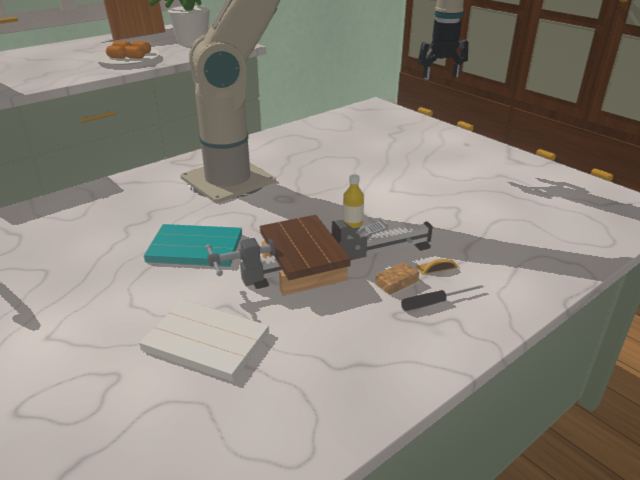

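View pics/top.png

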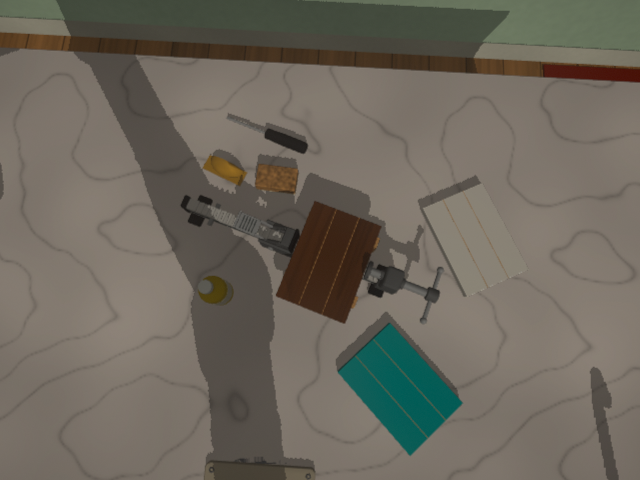

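The panel look-alikes in the top picture are walnut (327,261), teal (398,385) and white (468,240). The walnut one fits: it is brown and lies on bearers between the jaws. I'll confirm it in a crop and measure the bar axis.

```bash
python3 - <<'E'
from h import *
im=cv2.imread("pics/top.png");d=np.load("top.npy")
c=im[185:285,170:330];cv2.imwrite("pics/crop.png",cv2.resize(c,None,fx=5,fy=5,interpolation=cv2.INTER_CUBIC))
# height map points around bar
P=np.array([w("top",(u,v),d[v,u]) for v in range(185,285) for u in range(170,330)])
a=np.array([541,55]);
# bar-only region: z 40..58, beyond jaw
for lo,hi in((30,60),(60,69),(69,90),(90,110)):
    m=(P[:,2]>lo)&(P[:,2]<hi)&(np.linalg.norm(P[:,:2]-a,axis=1)<160)&(P[:,1]>-30)&(P[:,0]>470)
    q=P[m];print(lo,hi,len(q))
    if len(q)>10:
        vx,vy,x0,y0=cv2.fitLine(q[:,:2].astype(np.float32),cv2.DIST_HUBER,0,.01,.01).ravel();print(np.arctan2(vy,vx),x0,y0,q.min(0).round(),q.max(0).round())
t=np.array([np.cos(1.335),np.sin(1.335)]);n=np.array([-t[1],t[0]])
r=P[:,:2]-a;s=r@t;l=r@n
for k in range(-110,110,4):
    m=(abs(s-k)<2)&(abs(l)<40)&(P[:,2]>35);q=P[m]
    if m.any():print(k,m.sum(),"lat",l[m].mean().round(1),l[m].min().round(),l[m].max().round(),"z",np.median(q[:,2]).round(),q[:,2].max().round())
E
```

```text
Traceback (most recent call last):
  File "h.py", line 5, in w
    c=cams.calibration(cam);u,v=px;d=depth
ValueError: time passes only in moves, steps and waits
```

View pics/crop.png

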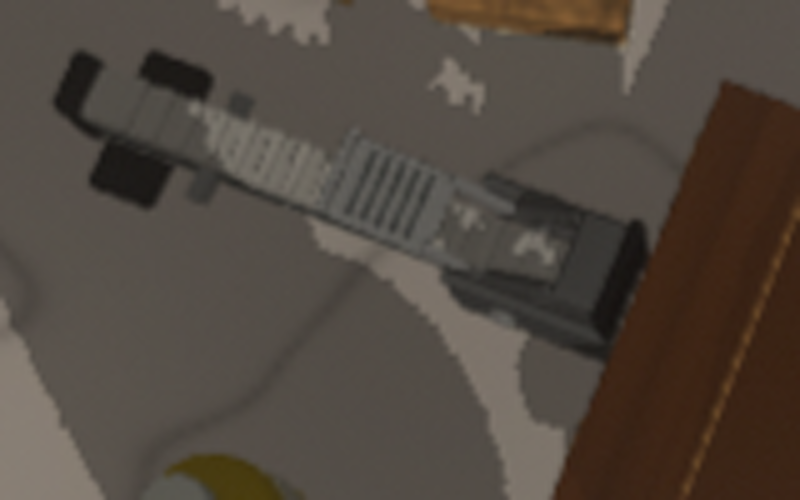

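The crop shows the walnut panel at right with the jaw against it. The ribbed tab is centred at about crop (385,195), which is image (247,224), and its lip is at the left edge. The stop pin runs across the bar at crop (220,150).

```bash
cat > h.py <<'E'
import numpy as np,cv2
from scipy.spatial.transform import Rotation as R
from cell import read_state,cams,ctrl,models
C={n:cams.calibration(n) for n in("scene","top")}
def w(cam,px,d):
    c=C[cam];u,v=px
    p=np.array([(u-c["cx"])/c["fx"]*d,(v-c["cy"])/c["fy"]*d,d])
    return R.from_rotvec(np.ravel(c["rvec"])).as_matrix().T@(p-np.ravel(c["tvec"]))
def wz(cam,px,z):
    a=w(cam,px,0);b=w(cam,px,1000);return a+(b-a)*(z-a[2])/(b[2]-a[2])
E
python3 - <<'E'
from h import *
d=np.load("top.npy")
P=np.array([w("top",(u,v),d[v,u]) for v in range(185,285) for u in range(170,330)])
a=np.array([541,55])
t=np.array([np.cos(1.335),np.sin(1.335)]);n=np.array([-t[1],t[0]])
r=P[:,:2]-a;s=r@t;l=r@n
for k in range(-108,150,4):
    m=(abs(s-k)<2)&(abs(l)<35)&(P[:,2]>35);q=P[m]
    if m.any():print(k,m.sum(),"lat",l[m].mean().round(1),l[m].min().round(),l[m].max().round(),"z",np.median(q[:,2]).round(),q[:,2].max().round())
for u,v in((247,224),(240,211),(235,227)):print(wz("top",(u,v),75))
print("pin ends",wz("top",(218.2,205.6),40),wz("top",(210,222.5),40))
E
```

```text
-108 76 lat -0.2 -35.0 35.0 z 71.0 74.0
-104 73 lat 1.9 -34.0 35.0 z 71.0 75.0
-100 45 lat 5.6 -17.0 34.0 z 71.0 100.0
-96 90 lat 5.5 -18.0 23.0 z 96.0 103.0
-92 57 lat 7.6 -17.0 26.0 z 100.0 104.0
-88 54 lat 8.0 -15.0 26.0 z 102.0 105.0
-84 57 lat 6.6 -16.0 25.0 z 101.0 104.0
-80 55 lat 8.2 -16.0 25.0 z 101.0 105.0
-76 49 lat 8.4 -15.0 25.0 z 101.0 104.0
-72 28 lat 9.8 -16.0 25.0 z 91.0 100.0
-68 37 lat 6.0 -23.0 24.0 z 70.0 97.0
-64 50 lat 2.7 -17.0 24.0 z 56.0 92.0
-60 48 lat 1.9 -23.0 23.0 z 62.0 90.0
-56 52 lat 1.0 -27.0 27.0 z 60.0 84.0
-52 59 lat 1.5 -25.0 27.0 z 56.0 81.0
-48 50 lat 1.6 -28.0 26.0 z 54.0 79.0
-44 45 lat -1.6 -24.0 22.0 z 55.0 74.0
-40 51 lat -1.7 -25.0 22.0 z 59.0 72.0
-36 47 lat -0.9 -25.0 22.0 z 58.0 71.0
-32 53 lat -1.0 -24.0 21.0 z 61.0 71.0
-28 45 lat -0.2 -19.0 21.0 z 51.0 70.0
-24 28 lat -3.0 -19.0 13.0 z 52.0 72.0
-20 43 lat -3.9 -19.0 13.0 z 63.0 74.0
-16 55 lat -3.3 -20.0 13.0 z 69.0 73.0
-12 36 lat -3.1 -20.0 14.0 z 71.0 74.0
-8 37 lat -4.3 -21.0 13.0 z 72.0 75.0
-4 36 lat -5.7 -22.0 12.0 z 72.0 76.0
0 40 lat -3.8 -22.0 12.0 z 72.0 78.0
4 33 lat -6
[... 890 characters left out ...]
0 48.0
104 31 lat -12.1 -24.0 -2.0 z 48.0 53.0
108 16 lat -12.5 -23.0 -3.0 z 49.0 54.0
112 25 lat -13.3 -24.0 -2.0 z 46.0 48.0
116 29 lat -13.5 -25.0 -3.0 z 48.0 52.0
120 15 lat -12.9 -25.0 -3.0 z 49.0 52.0
124 23 lat -14.1 -25.0 -4.0 z 46.0 49.0
128 20 lat -14.6 -25.0 -4.0 z 46.0 48.0
132 20 lat -13.8 -26.0 -4.0 z 46.0 48.0
136 32 lat -15.3 -26.0 -4.0 z 47.0 53.0
140 31 lat -13.3 -28.0 -3.0 z 50.0 53.0
144 27 lat -14.7 -28.0 -3.0 z 51.0 53.0
148 16 lat -15.0 -27.0 -5.0 z 50.0 52.0
[545.24794229  56.80304761  75.        ]
[570.30587816  72.89915125  75.        ]
[537.87116833  79.35660919  75.        ]
pin ends [588.00188667 125.26354653  40.        ] [551.74576881 137.89075214  40.        ]
```

The rows are not in the units I measure in: shifts go in shares of 50 mm and turns go in units of 0.25 rad. I convert before sending: 0.145 rad is 0.58.

Call:
{"api": "nudge_tcp", "payload": {
  "moves": {"dx": [0,0,0,0,0,0,0,0,0,0,0,0],"dy": [0,0,0,0,0,0,0,0,0,0,0,0],"dz": [0,0,0,0,0,0,0,0,0,0,0,0],"rx": [0,0,0,0,0,0,0,0,0,0,0,0],"ry": [0,0,0,0,0,0,0,0,0,0,0,0],"rz": [0.58,0.58,0.58,0.58,0.58,0.58,0.58,0.58,0.58,0.58,0.072,0],"aperture": [0,0,0,0,0,0,0,0,0,0,0,0]}
}}

```text
clock: 2.1
eef_pos: [261.1, 595.3, 231.2]
tool_rot: [3.141, 0.0, 1.263]
force: [-0.2, 1.2, -0.4]
width: -0.2
gripper_force: 0.0
```

```bash
cat > go.py <<'E'
import sys
from h import *
s=read_state();M=R.from_euler("xyz",s["tool_rot"])
print(s["clock"],s["eef_pos"].round(1),s["tool_rot"].round(3),s["force"].round(1),s["width"],"delta tool",M.inv().apply(np.array(list(map(float,sys.argv[1:4])))-s["eef_pos"]).round(1))
t=np.array([.306,.952]);r=s["eef_pos"][:2]-[546,54];print("rel tab",r@t,r@[-t[1],t[0]])
E
python3 go.py 548 61 230
```

```text
2.1 [261.1 595.3 231.2] [3.141 0.    1.263] [-0.2  1.2 -0.4] -0.19776106890621872 delta tool [-422.2  435.3    1.3]
rel tab 428.11032435756516 436.8447277045693
```

In the tool's units: 29 mm is 0.58, -28 mm is -0.56.

Call:
{"api": "nudge_tcp", "payload": {
  "moves": {"dx": [-0.56,-0.56,-0.56,-0.56,-0.56,-0.56,-0.56,-0.56,-0.56,-0.56,-0.56,-0.56],"dy": [0.58,0.58,0.58,0.58,0.58,0.58,0.58,0.58,0.58,0.58,0.58,0.58],"dz": [0,0,0,0,0,0,0,0,0,0,0,0],"rx": [0,0,0,0,0,0,0,0,0,0,0,0],"ry": [0,0,0,0,0,0,0,0,0,0,0,0],"rz": [0,0,0,0,0,0,0,0,0,0,0,0],"aperture": [0,0,0,0,0,0,0,0,0,0,0,0]}
}}

```text
clock: 3.3
eef_pos: [490.6, 167.3, 231.6]
tool_rot: [3.141, -0.001, 1.263]
force: [0.6, 1.2, -1.0]
width: 0.1
gripper_force: 0.0
```

```bash
python3 go.py 548 61 100
```

```text
3.3 [490.6 167.3 231.6] [ 3.141e+00 -1.000e-03  1.263e+00] [ 0.6  1.2 -1. ] 0.09971828547085877 delta tool [-84.   86.9 131.6]
rel tab 90.9494225522121 87.44136818830869
```

Call:
{"api": "nudge_tcp", "payload": {
  "moves": {"dx": [-0.56,-0.56,-0.56,0,0,0,0,0],"dy": [0.58,0.58,0.58,0,0,0,0,0],"dz": [0,0,0.2,0.7,0.7,0.5,0,0],"rx": [0,0,0,0,0,0,0,0],"ry": [0,0,0,0,0,0,0,0],"rz": [0,0,0,0,0,0,0,0],"aperture": [0,0,0,0,0,0,0,0]}
}}

```text
clock: 4.1
eef_pos: [547.3, 62.0, 126.7]
tool_rot: [3.142, -0.0, 1.261]
force: [0.4, -0.1, -0.8]
width: -0.2
gripper_force: 0.0
```

```bash
python3 go.py 548 61 100
python3 - <<'E'
from h import *
im,d=cams.get_image("wrist");cv2.imwrite("pics/wrist1.png",im)
print(models.mark_of("latch_tab","wrist")[:2])
c=cams.calibration("wrist");s=read_state()
for m in models.mark_of("latch_tab","wrist")[:2]:
    u,v=m["position"];z=d[int(v),int(u)];H=np.array(c["hand_eye"])
    p=H@[(u-c["cx"])/c["fx"]*z,(v-c["cy"])/c["fy"]*z,z,1]
    print(p,R.from_euler("xyz",s["tool_rot"]).apply(p[:3])+s["eef_pos"])
E
```

```text
4.1 [547.3  62.  126.7] [ 3.142 -0.     1.261] [ 0.4 -0.1 -0.8] -0.19960878192743295 delta tool [-0.7  1.  26.7]
rel tab 8.014235783891042 1.2597622657856204
[{'position': [316.5, 273.4], 'confidence': 0.71}, {'position': [472.9, 242.8], 'confidence': 0.54}]
[-6.66537031  1.09366641 51.87416373  1.        ] [547.34043167  55.57036906  75.98045536]
[ -0.87571373 111.06938321  98.36288033   1.        ] [653.96884716  27.54230138  29.78318694]
```

View pics/wrist1.png

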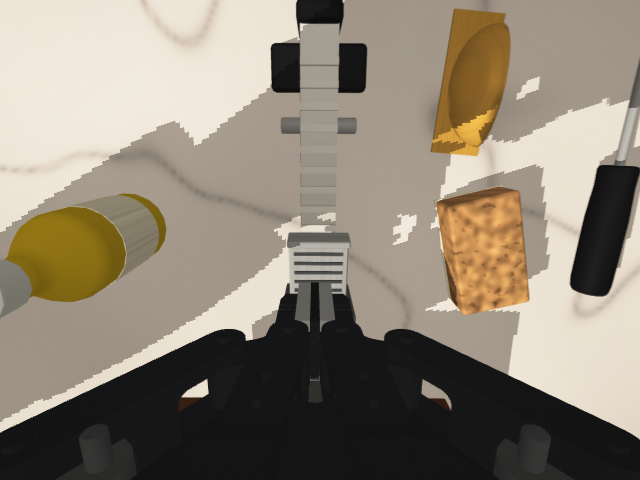

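The wrist picture shows the bar axis vertical at column 319, the tab centred at (318,268) with its lip at row 240, and the fingers in line with it at column 315. The TCP is about 6.7 mm to +x of the tab centre, as planned, so I'll descend.

Call:
{"api": "nudge_tcp", "payload": {
  "moves": {"dx": [0,0,0,0,0],"dy": [0.02,0,0,0,0],"dz": [0.4,0.4,0.1,0,0],"rx": [0,0,0,0,0],"ry": [0,0,0,0,0],"rz": [0,0,0,0,0],"aperture": [0,0,0,0,0]}
}}

```text
clock: 4.75
eef_pos: [548.7, 61.9, 82.4]
tool_rot: [3.14, -0.001, 1.26]
force: [-0.2, -0.6, -0.2]
width: -0.2
gripper_force: 0.0
```

Call:
{"api": "nudge_tcp", "payload": {
  "moves": {"dx": [0,0.02,0,0,0],"dy": [0,0,0,0,0],"dz": [0.06,0.06,0.06,0,0],"rx": [0,0,0,0,0],"ry": [0,0,0,0,0],"rz": [0,0,0,0,0],"aperture": [0,0,0,0,0]}
}}

```text
clock: 5.25
eef_pos: [548.9, 63.4, 72.7]
tool_rot: [3.141, -0.001, 1.26]
force: [0.5, 1.8, 4.1]
width: 0.1
gripper_force: 1.7
```

```bash
python3 go.py 548 61 60
```

```text
5.25 [548.9  63.4  72.7] [ 3.141e+00 -1.000e-03  1.260e+00] [0.5 1.8 4.1] 0.1296935404005615 delta tool [-2.6 -0.1 12.7]
rel tab 9.875815716781293 0.11482511465569505
```

Call:
{"api": "nudge_tcp", "payload": {
  "moves": {"dx": [0.02,0.02,0.02,0,0],"dy": [0,0,0,0,0],"dz": [0.06,0.06,0.06,0,0],"rx": [0,0,0,0,0],"ry": [0,0,0,0,0],"rz": [0,0,0,0,0],"aperture": [0,0,0,0,0]}
}}

```text
clock: 5.75
eef_pos: [549.7, 65.9, 63.3]
tool_rot: [3.141, -0.0, 1.26]
force: [2.1, 2.1, 5.9]
width: -0.1
gripper_force: 2.6
```

Call:
{"api": "nudge_tcp", "payload": {
  "moves": {"dx": [0,0,0,0],"dy": [0,0,0,0],"dz": [0.06,0.04,0,0],"rx": [0,0,0,0],"ry": [0,0,0,0],"rz": [0,0,0,0],"aperture": [0,0,0,0]}
}}

```text
clock: 6.15
eef_pos: [549.7, 65.8, 58.5]
tool_rot: [3.141, -0.0, 1.26]
force: [1.3, 2.1, 5.7]
width: -0.3
gripper_force: 3.1
```

```bash
python3 go.py 548 61 60
```

```text
6.15 [549.7  65.8  58.5] [ 3.141 -0.     1.26 ] [1.3 2.1 5.7] -0.3369430629632646 delta tool [-5.1 -0.1 -1.5]
rel tab 12.334929356741211 0.12262484238236997
```

In the tool's units: 1.5 mm is 0.03.

Call:
{"api": "nudge_tcp", "payload": {
  "moves": {"dx": [0,0,0],"dy": [0,0,0],"dz": [0.03,0,0],"rx": [0,0,0],"ry": [0,0,0],"rz": [0,0,0],"aperture": [0,0,0]}
}}

```text
clock: 6.45
eef_pos: [549.8, 65.8, 57.7]
tool_rot: [3.14, -0.001, 1.26]
force: [-0.4, 2.1, 11.2]
width: -0.0
gripper_force: 6.2
```

```bash
python3 go.py 548 61 60
```

```text
6.45 [549.8  65.8  57.7] [ 3.14e+00 -1.00e-03  1.26e+00] [-0.4  2.1 11.2] -0.0484274606482041 delta tool [-5.1 -0.2 -2.3]
rel tab 12.407539804349442 0.02372997682488646
```

Force has risen to 11 N, so the latch is at its hard stop. Next I push about half the travel.

Call:
{"api": "nudge_tcp", "payload": {
  "moves": {"dx": [0.06,0.1,0.12,0.12,0],"dy": [0,0,0,0,0],"dz": [0,0,0,0,0],"rx": [0,0,0,0,0],"ry": [0,0,0,0,0],"rz": [0,0,0,0,0],"aperture": [0,0,0,0,0]}
}}

```text
clock: 6.95
eef_pos: [555.5, 83.5, 57.6]
tool_rot: [3.141, 0.001, 1.259]
force: [0.1, 0.1, 13.1]
width: 0.1
gripper_force: 6.5
```

```bash
python3 go.py 548 61 60
```

```text
6.95 [555.5  83.5  57.6] [3.141e+00 1.000e-03 1.259e+00] [ 0.1  0.1 13.1] 0.13076030929670182 delta tool [-23.7  -0.2  -2.3]
rel tab 30.964659863272665 -0.021862657974537028
```

Call:
{"api": "nudge_tcp", "payload": {
  "moves": {"dx": [0.12,0.16,0.16,0.16,0.16,0],"dy": [0,0,0,0,0,0],"dz": [0,0,0,0,0,0],"rx": [0,0,0,0,0,0],"ry": [0,0,0,0,0,0],"rz": [0,0,0,0,0,0],"aperture": [0,0,0,0,0,0]}
}}

```text
clock: 7.55
eef_pos: [567.4, 120.1, 57.7]
tool_rot: [3.14, 0.001, 1.26]
force: [-0.8, 1.3, 12.2]
width: -0.3
gripper_force: 6.3
```

```bash
python3 go.py 548 61 60
python3 - <<'E'
from h import *
im,d=cams.get_image("top");
for n,z in(("latch_tab",60),("jaw_face",77)):print(n,[(m["confidence"],wz("top",m["position"],z).round()) for m in models.mark_of(n,"top")[:2]])
im2,_=cams.get_image("scene");cv2.imwrite("pics/mid.png",cv2.resize(im2[180:300,240:450],None,fx=3.5,fy=3.5))
E
```

```text
7.55 [567.4 120.1  57.7] [3.14e+00 1.00e-03 1.26e+00] [-0.8  1.3 12.2] -0.2580181683799822 delta tool [-62.3  -0.4  -2.2]
rel tab 69.53213662495429 -0.1782279957130026
latch_tab [(0.78, array([566., 119.,  60.])), (0.65, array([485., -99.,  60.]))]
jaw_face [(0.96, array([534.,  10.,  77.]))]
```

View pics/mid.png

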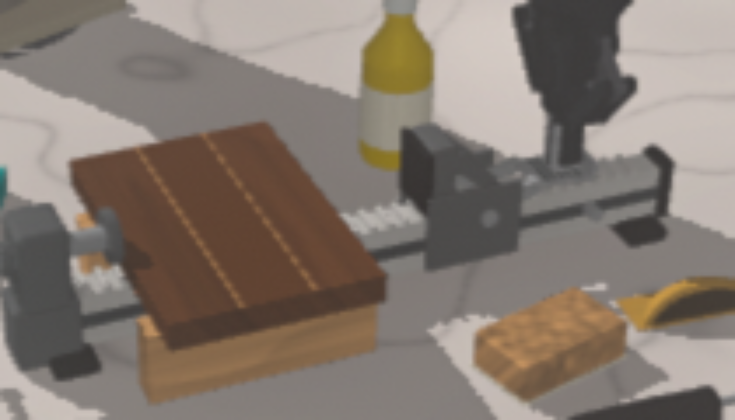

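The jaw (crop 460,210) has moved about 54 mm away from the panel with the latch held down, and the panel, bottle and block have not moved. I'll keep going to the stop.

In the tool's units: 6 mm is 0.12, 2 mm is 0.04.

Call:
{"api": "nudge_tcp", "payload": {
  "moves": {"dx": [0.12,0.16,0.16,0.16,0.16,0.12,0.04,0],"dy": [0,0,0,0,0,0,0,0],"dz": [0,0,0,0,0,0,0,0],"rx": [0,0,0,0,0,0,0,0],"ry": [0,0,0,0,0,0,0,0],"rz": [0,0,0,0,0,0,0,0],"aperture": [0,0,0,0,0,0,0,0]}
}}

```text
clock: 8.55
eef_pos: [581.3, 162.9, 57.7]
tool_rot: [3.14, 0.002, 1.259]
force: [-0.7, -1.7, 11.7]
width: -0.4
gripper_force: 5.9
```

```bash
python3 go.py 548 61 60
```

```text
8.55 [581.3 162.9  57.7] [3.140e+00 2.000e-03 1.259e+00] [-0.7 -1.7 11.7] -0.3501347809056747 delta tool [-107.2   -0.4   -2.1]
rel tab 114.47164272651646 -0.29546206793920476
```

Call:
{"api": "nudge_tcp", "payload": {
  "moves": {"dx": [0.04,0.04,0.04,0,0],"dy": [0,0,0,0,0],"dz": [0,0,0,0,0],"rx": [0,0,0,0,0],"ry": [0,0,0,0,0],"rz": [0,0,0,0,0],"aperture": [0,0,0,0,0]}
}}

```text
clock: 9.05
eef_pos: [583.0, 168.0, 57.7]
tool_rot: [3.141, 0.002, 1.258]
force: [-0.9, -1.6, 11.3]
width: -0.1
gripper_force: 5.9
```

```bash
python3 go.py 548 61 60
```

```text
9.05 [583.  168.   57.7] [3.141e+00 2.000e-03 1.258e+00] [-0.9 -1.6 11.3] -0.13124746689180491 delta tool [-112.6   -0.4   -2. ]
rel tab 119.83030421110739 -0.3567831425845387
```

Call:
{"api": "nudge_tcp", "payload": {
  "moves": {"dx": [0.03,0.03,0,0],"dy": [0,0,0,0],"dz": [0,0,0,0],"rx": [0,0,0,0],"ry": [0,0,0,0],"rz": [0,0,0,0],"aperture": [0,0,0,0]}
}}

```text
clock: 9.45
eef_pos: [583.6, 169.8, 57.7]
tool_rot: [3.141, 0.004, 1.258]
force: [-2.0, -3.5, 12.3]
width: -0.1
gripper_force: 6.2
```

```bash
python3 go.py 548 61 60; python3 - <<'E'
from h import *
im,d=cams.get_image("top");
print([(m["confidence"],wz("top",m["position"],77).round(1)) for m in models.mark_of("jaw_face","top")[:2]])
E
```

```text
9.45 [583.6 169.8  57.7] [3.141 0.004 1.258] [-2.  -3.5 12.3] -0.1394269941143559 delta tool [-114.4   -0.4   -1.9]
rel tab 121.70033690269939 -0.3575915833010744
[(0.93, array([545.6,  65.6,  77. ]))]
```

Call:
{"api": "nudge_tcp", "payload": {
  "moves": {"dx": [0.03,0.03,0,0],"dy": [0,0,0,0],"dz": [0,0,0,0],"rx": [0,0,0,0],"ry": [0,0,0,0],"rz": [0,0,0,0],"aperture": [0,0,0,0]}
}}

```text
clock: 9.95
eef_pos: [584.0, 170.9, 57.5]
tool_rot: [3.142, 0.006, 1.257]
force: [-3.0, -5.7, 12.7]
width: -0.2
gripper_force: 6.2
```

```bash
python3 go.py 548 61 60
```

```text
9.95 [584.  170.9  57.5] [3.142 0.006 1.257] [-3.  -5.7 12.7] -0.20574973436837013 delta tool [-115.6   -0.3   -1.8]
rel tab 122.90815605621982 -0.41481671730478104
```

It has reached the stop. I'll raise the fingers while backing off a little, following the tab, and then go clear.

In the tool's units: -6 mm is -0.12, -5 mm is -0.1.

Call:
{"api": "nudge_tcp", "payload": {
  "moves": {"dx": [-0.04,-0.04,-0.04,-0.04,-0.04,-0.02,0,0,0,0,0],"dy": [0,0,0,0,0,0,0,0,0,0,0],"dz": [-0.06,-0.08,-0.08,-0.1,-0.12,-0.3,-0.6,-0.8,-0.8,0,0],"rx": [0,0,0,0,0,0,0,0,0,0,0],"ry": [0,0,0,0,0,0,0,0,0,0,0],"rz": [0,0,0,0,0,0,0,0,0,0,0],"aperture": [0,0,0,0,0,0,0,0,0,0,0]}
}}

```text
clock: 11.05
eef_pos: [581.0, 166.9, 205.2]
tool_rot: [3.141, -0.002, 1.261]
force: [0.6, 1.2, -0.4]
width: -0.1
gripper_force: 0.0
```

```bash
python3 go.py 548 61 60; python3 - <<'E'
from h import *
im,d=cams.get_image("top");cv2.imwrite("pics/end.png",im)
print([(m["confidence"],wz("top",m["position"],77).round(1)) for m in models.mark_of("jaw_face","top")[:2]])
im,d=cams.get_image("wrist");cv2.imwrite("pics/endw.png",im)
c=cams.calibration("wrist");s=read_state();H=np.array(c["hand_eye"]);M=R.from_euler("xyz",s["tool_rot"])
for m in models.mark_of("latch_tab","wrist")[:2]:
    u,v=m["position"]
    for dv in(-20,-10,0,10):
        z=d[int(v)+dv,int(u)];p=H@[(u-c["cx"])/c["fx"]*z,(v+dv-c["cy"])/c["fy"]*z,z,1]
        print(u,v+dv,m["confidence"],(M.apply(p[:3])+s["eef_pos"]).round(1))
E
```

```text
11.05 [581.  166.9 205.2] [ 3.141e+00 -2.000e-03  1.261e+00] [ 0.6  1.2 -0.4] -0.11086388527436664 delta tool [-111.3    0.7  145. ]
rel tab 118.25011362301821 1.199997297003609
[(0.87, array([555. ,  62.1,  77. ]))]
320.8 220.2 0.81 [587.4 175.9  87.1]
320.8 230.2 0.81 [584.4 165.8  74.7]
320.8 240.2 0.81 [582.  158.1  74.8]
320.8 250.2 0.81 [579.5 150.   73.7]
```

View pics/endw.png

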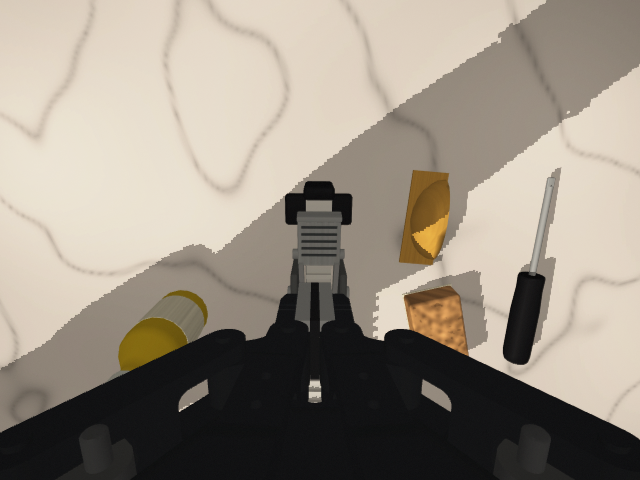

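View pics/end.png

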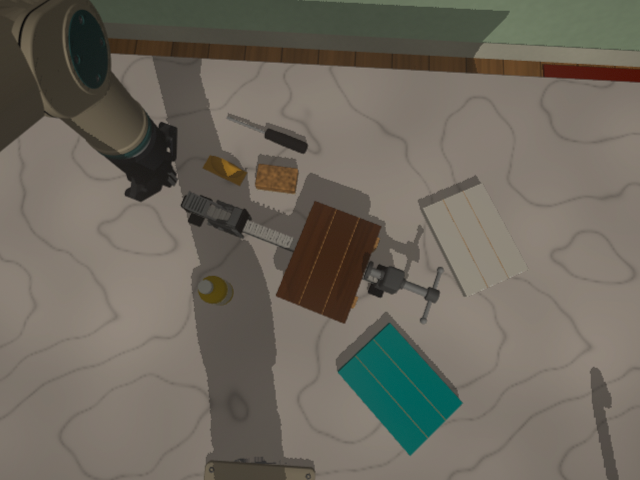

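The wrist picture shows the tab at (321,240), back up at about 74.8 mm (76 before) with its lip at 87 mm. It has moved about 108 mm, and the jaw is at the stop. In the top picture the panel (327,261), bottle, block, pull and screwdriver are where they were.

```bash
python3 -c "
from cell import ctrl;print(ctrl.finish_job())"
```

```text
the job is handed in; nothing more can be done
None
```

The jaw is pushed back about 108 mm to its stop, the latch has sprung up again, and the panel and the things around it look unmoved in the last pictures; the job is handed in, but no verdict came back.

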